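# Shut the draught shield and start the calibration

## Task

The check weight is already on the pan of the small balance. With the fingertips, push both glass side doors of its draught shield fully shut (each has a black finger tab on top), and only when both are shut press the blue key all the way down and let it go. Do not press the red key, leave the weight standing on the pan and do not disturb the other loose things on the bench.

Things in the scene. Friction and masses are not known exactly. Their poses are not given: they have to be found in the camera images.
- shield_balance: White laboratory balance, fixed to the worktop, 210 mm long (its x) and 132 mm wide (its y). Origin: centre of its underside on the worktop; x points from its key console in front to its rear, y to its left, z up. The console deck is 34 mm high. The glass draught shield stands on the rear part, from x = -15 to x = +105 mm, with a fixed roof 100 mm high. Each side of it is a sliding glass door.
- left_door (a joint): How far the left (balance +y) glass door is open, in m: 0 = fully shut (end stop), 0.07 = fully open. It slides back, along balance +x, to open, so it is pushed towards balance -x (the console) to shut. Friction about 1.5 N; it stays where it is left.
- right_door (a joint): The same for the right (balance -y) door.
- left_tab (a point): Middle of the black finger tab on the top edge of the left door, a block 12 mm along balance x, 20 mm along y, whose top is 127 mm above the worktop, standing 27 mm above the shield's roof (100 mm) and the door's top rail (99 mm). This point is 115 mm above the worktop and moves with the door; shut, it lies at balance x = +6 mm, y = +62.5 mm.
- right_tab (a point): The same for the right door; shut, at balance x = +6 mm, y = -62.5 mm.
- blue_key (a joint): Travel of the blue key in m: 0 = up, 0.006 = all the way down. Straight down; spring return, about 4 N when all the way down.
- blue_key_top (a point): Centre of the top face of the round blue key (24 mm diameter, in a grey housing) on the console. It stands at balance x = -78 mm and y = +36 or -36 mm: blue and red change places. Unpressed, this point is 56 mm above the worktop.
- red_key (a joint): Travel of the red key, built like the blue one; it is to be left alone.
- red_key_top (a point): Centre of the top face of the red key, beside the blue one, 72 mm away.
- weight_200: Check weight of bright metal, 29 mm diameter, 44 mm tall, standing loose on the pan inside the draught shield (pan top 40 mm above the worktop). Origin: centre of its underside, z up.
- weight_500: Loose large metal weight, 38 mm diameter, 58 mm tall, on the bench to the left of the balance. Origin: centre of its underside.
- weight_100: Loose small metal weight, 23 mm diameter, 34 mm tall, on the bench to the left of the balance. Origin: centre of its underside.
- sample_jar_b: Loose white jar with an orange cap, 56 mm diameter, 60 mm tall, on the bench to the right of the balance. Origin: centre of its underside.
- indicator_amber: Loose amber bottle with a black cap, 44 mm diameter, 91 mm tall, on the bench to the right of the balance. Origin: centre of its underside.
- wash_bottle: Loose white wash bottle with a bent spout, 74x134x197 mm, at the back left. Origin: centre of its underside.
- tweezers: Loose steel tweezers, 131 mm long, lying on the bench on the left. Origin: centre of the underside.

How it is judged:
By the outcome, as a careful person would: the job done as asked, in the order asked, and still so for the second after the job is handed in, with the robot touching nothing.
It also fails if it takes over 48 s, if anything falls off the work surface, if the arm or the gripper's body presses on something with over 40 N, if the wrist force passes 120 N, or if a joint passes its speed limit or range.

## Robot

A 7-joint arm with a two-finger parallel gripper is mounted at the origin on a cart in front of the work surface, level with it; the furniture and walls round the work are solid. World frame = base frame: x ahead of the robot, y to its left, z up, the work surface at z = 0. Lengths are in m, angles in rad, forces in N, time in s.
With the tool pointing down it reaches from about 0.35 to 0.9 m from the base axis. Payload 8.1 kg.
Tool frame: the origin (TCP) lies at the very end of the fingers, on their centre line; the grasp point (between the pads) lies ctrl.hold_point_z behind it (ctrl.hold_point_z is the distance from the TCP to the grasp point, in m); z points along the fingers, y is the line along which they close (so a half turn about z gives the same grasp; the last joint's range is limited). The gripper opens to 85 mm and grips with 20 to 120 N. Pads are 22 mm wide; open, the fingers measure 114 mm over their backs; the gripper's body (76 mm by 85 mm) begins 54 mm behind the grasp point. The pads swing forward as they close: fully open they stand 13 mm farther back than shut.
Start: joints at [1.095, 0.434, 0.025, 1.573, -0.012, 1.134, -0.075], TCP at [0.228, -0.582, 0.206] pointing down, gripper open.
Joint ranges: [-2.62, 2.62], [-0.44, 2.09], [-1.27, 1.32], [0.08, 2.57], [-1.32, 4.46], [0.12, 2], [-2.74, 2.74]. Speed limits (rad/s): [2.22, 2.22, 3.01, 3.01, 3.14, 3.14, 3.14].

## Interface

Orientations are given as a unit quaternion [w, x, y, z].
In Python, from station import ctrl gives the robot as it stands.
- The arm moves only by the shell command python3 drive.py FILE, which reads ROWS from the file FILE. ROWS is one flat JSON list of numbers that holds 1 to 12 rows one after another, with no inner brackets; each row has 7 numbers: a rotation vector rx, ry, rz in rad, then dx, dy, dz in m, then the opening from 0.0 (shut) to 1.0 (fully open); each row shifts and turns the commanded pose from where the row before left it, along the tool's axes as they then stand; what a row does not reach is not made up. A row lasts 1/10 s, in which the tool goes at most 0.05 m and 0.15 rad, less where a joint would pass 70% of its speed; a pose out of reach is approached as far as the arm can. The fingers move at their own pace and stop on an object; the grip force is fixed at half the most. Time passes only in rows, so rows that do not move let the fingers close. It prints the time, the measured TCP pose, the force, the opening and the grip force at its end. Input that does not fit is refused with a message, and nothing moves.
- ctrl.observe(): the state, without advancing time (a new reading comes with each control period).
- ctrl.camera(name): name is "scene" or "top" or "wrist"; returns the picture (480x640x3 uint8, blue, green, red); there is no depth.
- ctrl.camera_info(name): a dict with "mtx" (3x3 intrinsics, pixels), "camera_from_world" (4x4, takes a point from world to camera coordinates); the wrist camera has in their place "hand_eye" (4x4, takes a point from camera to tool coordinates, whose origin is the TCP and whose axes are the flange's). Camera axes: x right, y down, z forward; pixel columns grow to the right and rows downward; lengths in m; the calibration is good to about 2 mm. A picture is of the moment at which its call begins: read the wrist's pose just before it. camera_info takes no time and is no camera call.
- ctrl.finish_job(): hands the job in; it is judged then, once.
The state is a dict: "clock": time; "qpos": joint angles; "joint_velocities": joint speeds; "effort": joint torques, N m; "position": TCP position; "tcp_rot": TCP orientation; "ft_force": force on the tool from outside, world axes, zero at the start; "wrist_torque": the same for the moment, N m; "opening": opening from 0.0 (shut) to 1.0 (fully open); "finger_force": force on a finger pad.
Only numpy, scipy, OpenCV 4.12 (cv2) and the standard library are available. Lean on these libraries where they do the work, as an engineer would, in place of code of your own. Each camera call takes 0.05 s, during which the arm holds its last target. There are 200 camera calls.

## Working session

There is one attempt and no reset: what is moved stays moved. The work goes in short steps, Python scripts to look and compute and a shell command to move; the robot and the scene stay as the last step left them, time stands still between calls to the robot, and variables do not carry over. Pictures are saved under pics/ and viewed, at most 10 in all, crops included, and the job is handed in when it is done.

```bash
mkdir -p pics; ls
python3 - <<'E'
from station import ctrl
import cv2,numpy as np
for n in("scene","top"):
    cv2.imwrite(f"pics/{n}0.png",ctrl.camera(n))
    i=ctrl.camera_info(n);print(n,np.round(i["mtx"],1).tolist(),np.round(i["camera_from_world"],4).tolist())
print(ctrl.camera_info("wrist"));print(ctrl.observe(),ctrl.hold_point_z)
E
```

```text
drive.py
pics
station.py
scene [[582.4, 0.0, 320.5], [0.0, 582.4, 242.1], [0.0, 0.0, 1.0]] [[-0.7328, -0.6803, 0.016, 0.3843], [-0.4001, 0.4117, -0.8188, 0.2827], [0.5504, -0.6064, -0.5739, 1.2122], [0.0, 0.0, 0.0, 1.0]]
top [[580.5, 0.0, 327.8], [0.0, 580.5, 239.5], [0.0, 0.0, 1.0]] [[-0.1748, -0.9846, 0.0008, 0.142], [-0.784, 0.1387, -0.605, 0.442], [0.5956, -0.1064, -0.7962, 1.2402], [0.0, 0.0, 0.0, 1.0]]
{'mtx': array([[393.85613237,   0.        , 316.8027295 ],
       [  0.        , 393.85613237, 238.99223486],
       [  0.        ,   0.        ,   1.        ]]), 'hand_eye': array([[-1.27902045e-04, -9.58639158e-01, -2.84624222e-01,
         7.19513207e-02],
       [ 9.99999963e-01, -5.45870135e-05, -2.65517779e-04,
         4.51831747e-04],
       [ 2.38998954e-04, -2.84624245e-01,  9.58639130e-01,
        -1.67995769e-01],
       [ 0.00000000e+00,  0.00000000e+00,  0.00000000e+00,
         1.00000000e+00]])}
{'clock': 0.1, 'qpos': array([ 1.09539894,  0.43514336,  0.02501067,  1.57400044, -0.01159139,
        1.13402029, -0.07508276]), 'joint_velocities': array([-0.00124092, -0.00168133,  0.00225509, -0.00354056,  0.00135346,
       -0.00088556,  0.00126164]), 'effort': array([ 4.07598069e-03, -6.71752739e+01,  1.02839671e+00, -3.16904247e+01,
        1.58457505e-02,  7.17933930e-03, -6.32425167e-05]), 'position': array([ 0.22738377, -0.58164076,  0.20491329]), 'tcp_rot': array([-6.82753603e-04,  9.82685360e-01,  1.85280797e-01, -2.06466365e-04]), 'ft_force': array([ 0.28397425, -0.55193101, -0.47358329]), 'wrist_torque': array([-0.03218827,  0.00059228, -0.0018902 ]), 'finger_force': 0.0, 'opening': 1.0002839245094042} 0.0187
```

View pics/top0.png

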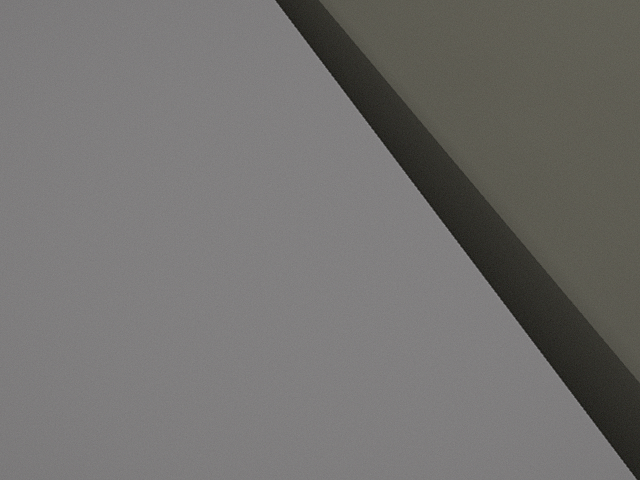

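View pics/scene0.png

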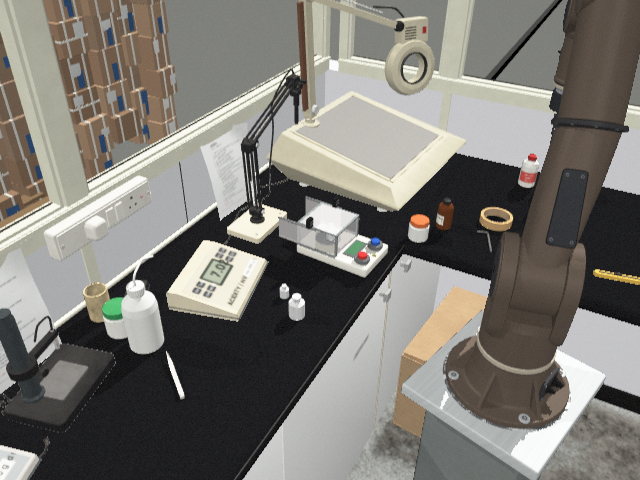

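The top camera is blocked: it shows only a grey slab. The scene view shows the balance near (340,235), with the red key at about (362,257), the blue key at about (375,242), the jar at (419,228) and the amber bottle at (445,214). I'll enlarge it next.

```bash
cat > h.py <<'E'
import numpy as np,cv2
from station import ctrl
from scipy.spatial.transform import Rotation as R
def cam(n,s=None):
    i=ctrl.camera_info(n)
    if n!="wrist":T=np.linalg.inv(i["camera_from_world"])
    else:
        q=np.array(s["tcp_rot"]);W=np.eye(4);W[:3,:3]=R.from_quat(q[[1,2,3,0]]).as_matrix();W[:3,3]=s["position"];T=W@i["hand_eye"]
    return i["mtx"],T
def ray(c,p):
    K,T=c;d=T[:3,:3]@np.linalg.solve(K,[p[0],p[1],1]);return T[:3,3],d/np.linalg.norm(d)
def onz(c,p,z):
    o,d=ray(c,p);return o+d*(z-o[2])/d[2]
def proj(c,X):
    K,T=c;v=K@(T[:3,:3].T@(np.array(X)-T[:3,3]));return v[:2]/v[2]
def cross(rays):
    A=sum(np.eye(3)-np.outer(d,d) for o,d in rays);b=sum((np.eye(3)-np.outer(d,d))@o for o,d in rays)
    return np.linalg.solve(A,b)
E
python3 - <<'E'
from h import *
im=cv2.imread("pics/scene0.png");cv2.imwrite("pics/crop0.png",cv2.resize(im[180:290,260:410],None,fx=5,fy=5,interpolation=cv2.INTER_CUBIC))
c=cam("scene");print(c[1][:3,3],cam("top")[1][:3,3])
for n,p,z in(("blue",(375,242),.056),("red",(362,257),.056),("jar",(419,221),.06),("amber",(446,202),.091),("w500",(297,318),0),("w100",(284,297),0)):print(n,onz(c,p,z).round(3))
E
```

```text
[-0.27247427  0.88012186  0.92094646] [-0.36731745  0.21037405  1.25477635]
blue [ 0.456 -0.133  0.056]
red [ 0.438 -0.059  0.056]
jar [ 0.429 -0.291  0.06 ]
amber [ 0.406 -0.381  0.091]
w500 [ 0.441  0.17  -0.   ]
w100 [0.516 0.139 0.   ]
```

View pics/crop0.png

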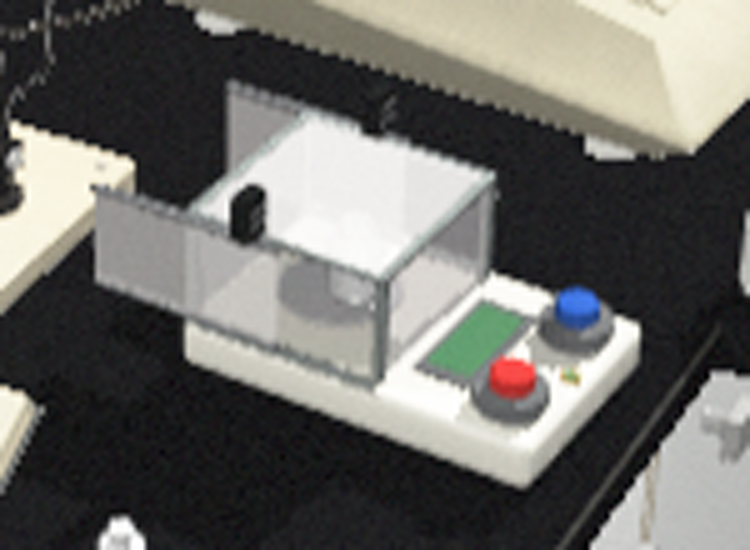

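The crop shows the blue key on the balance's right at crop (578,295) and the red on its left at (513,366). The left tab is at (248,213) and the right tab at (382,112). Both doors are partly open and the weight is on the pan.

Run:
```python
from h import *
c=cam("scene")
f=lambda x,y,z:onz(c,(260+x/5,180+y/5),z)
b=f(578,295,.056);r=f(513,366,.056);lt=f(248,213,.115);rt=f(382,112,.115)
ey=(r-b)[:2]
print(np.linalg.norm(ey));
# console direction check: left lower edge
yaw=np.arctan2(-ey[0],ey[1]);print("yaw",yaw)
M=np.array([[np.cos(yaw),-np.sin(yaw)],[np.sin(yaw),np.cos(yaw)]])
o=(b+r)[:2]/2-M@[-.078,0];print("origin",o,"b",b,"r",r,"lt",lt,"rt",rt)
for t in(lt,rt):print((M.T@(t[:2]-o)).round(4))
# surroundings: lightbox corners in scene, guesses
for n,p,z in(("boxcorner",(397,208),0.02),("boxleft",(275,178),.05),("lampbase",(255,240),0),("meter right",(265,262),0.05)):
  print(n,onz(c,p,z).round(3))
s=ctrl.observe();Rm=R.from_quat(np.array(s["tcp_rot"])[[1,2,3,0]]).as_matrix();print(Rm.round(3))
```

```text
0.07415982179790583
yaw 0.2134896243108333
origin [ 0.53170641 -0.09176465] b [ 0.46333338 -0.14452874  0.056     ] r [ 0.44762102 -0.07205253  0.056     ] lt [ 0.57878879 -0.01517039  0.115     ] rt [ 0.59581368 -0.1365418   0.115     ]
[0.0622 0.0649]
[ 0.0532 -0.0573]
boxcorner [ 0.549 -0.358  0.02 ]
boxleft [ 0.898 -0.195  0.05 ]
lampbase [ 0.747  0.026 -0.   ]
meter right [0.603 0.119 0.05 ]
[[ 0.931  0.364 -0.001]
 [ 0.364 -0.931  0.001]
 [-0.    -0.001 -1.   ]]
```

```bash
echo '[0,0,0,0,0,-0.03,0,0,0,0,0,0,-0.03,0,0,0,0,0,0,-0.03,0,0,0,0,0,0,-0.03,0,0,0,0,0,0,-0.03,0,0,0,0,0.03,-0.02,0,0,0,0,0,0.03,-0.02,0,0,0,0,0,0.03,-0.02,0,0,0,0,0,0.03,-0.02,0,0,0,0,0,0.03,-0.02,0,0,0,0,0,0.03,-0.02,0,0,0,0,0,0.03,-0.02,0,0]' > path.dat && python3 drive.py path.dat
echo '[0,0,0,0.03,-0.02,0,0,0,0,0,0.03,-0.02,0,0,0,0,0,0.03,-0.02,0,0,0,0,0,0.03,-0.02,0,0,0,0,0,0.03,-0.02,0,0,0,0,0,0.03,-0.02,0,0,0,0,0.04,0.03,-0.02,0,0,0,0,0.04,0.03,-0.02,0,0,0,0,0.04,0.03,-0.02,0,0,0,0,0.04,0.03,-0.02,0,0,0,0,0,0,0,0,0,0,0,0,0,0,0,0]' > path.dat && python3 drive.py path.dat
python3 - <<'E'
from h import *
s=ctrl.observe();im=ctrl.camera("wrist");cv2.imwrite("pics/w1.png",im);np.save("s1.npy",s,allow_pickle=True)
c=cam("wrist",s);print(s["position"],c[1].round(3).tolist())
for X in((.463,-.145,.056),(.448,-.072,.056),(.579,-.015,.115),(.596,-.137,.115)):print(proj(c,X).round())
E
```

```text
clock: 1.3
position: [0.3727, -0.3738, 0.3554]
tcp_rot: [-0.0, 0.983, 0.185, -0.0]
ft_force: [-0.5, 0.2, -0.3]
opening: 0.001
finger_force: 0.0
clock: 2.5
position: [0.5856, -0.0843, 0.3548]
tcp_rot: [-0.0, 0.994, 0.107, -0.001]
ft_force: [-0.6, -0.5, 0.8]
opening: -0.001
finger_force: 0.0
[ 0.58564321 -0.08433454  0.35479407] [[0.213, -0.936, -0.28, 0.656], [-0.977, -0.204, -0.06, -0.07], [-0.001, 0.286, -0.958, 0.523], [0.0, 0.0, 0.0, 1.0]]
[342. 288.]
[284. 287.]
[250. 186.]
[368. 195.]
```

View pics/w1.png

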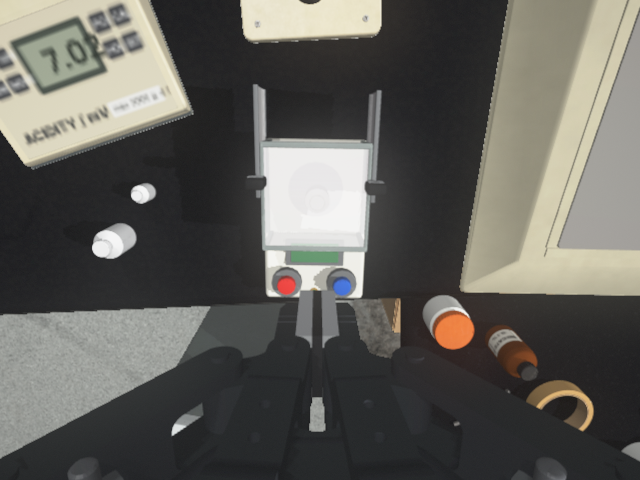

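The wrist view is clear: red key at (287,286), blue at (342,286), left tab at (256,182), right tab at (376,187). I'll take a second, lower view to triangulate.

```bash
echo '[0,0,0,0.02,0,0.02,0,0,0,0,0.02,0,0.02,0,0,0,0,0.02,0,0.02,0,0,0,0,0.02,0,0.02,0,0,0,0,0,0,0,0,0,0,0,0,0,0,0]' > path.dat && python3 drive.py path.dat
python3 - <<'E'
from h import *
s=ctrl.observe();im=ctrl.camera("wrist");cv2.imwrite("pics/w2.png",im);np.save("s2.npy",s,allow_pickle=True)
s1=np.load("s1.npy",allow_pickle=True).item();im1=cv2.imread("pics/w1.png");cs=[cam("wrist",s1),cam("wrist",s)];I=[im1,im]
print(s["position"])
for col in("red","blue"):
    rs=[]
    for c,m in zip(cs,I):
        h=cv2.cvtColor(m,cv2.COLOR_BGR2HSV);lo,hi=((0,150,120),(8,255,255)) if col=="red" else ((105,150,100),(125,255,255))
        k=cv2.inRange(h,lo,hi);n,l,st,ce=cv2.connectedComponentsWithStats(k)
        d=np.linalg.norm(ce[1:]-proj(c,(.448,-.072,.056) if col=="red" else (.463,-.145,.056)),axis=1)
        d[st[1:,4]<60]=1e9;j=1+d.argmin();print(col,ce[j].round(1),st[j]);rs.append(ray(c,ce[j]))
    print(col,cross(rs).round(4))
out=[]
for c,m in zip(cs,I):
    for X in((.579,-.015,.115),(.596,-.137,.115)):
        u,v=proj(c,X).astype(int);print("crop origin",u-30,v-20);out.append(cv2.resize(m[v-20:v+20,u-30:u+30],(390,260),interpolation=cv2.INTER_CUBIC))
o=np.vstack([np.hstack(out[:2]),np.hstack(out[2:])])
o=cv2.convertScaleAbs(o,alpha=1.6,beta=20);cv2.imwrite("pics/tabs.png",o)
E
```

```text
clock: 3.15
position: [0.6631, -0.0695, 0.2753]
tcp_rot: [0.0, 0.994, 0.106, -0.001]
ft_force: [-0.1, 0.2, 0.1]
opening: 0.0
finger_force: 0.0
[ 0.6631146  -0.06953251  0.27531597]
red [286.  285.2] [277 277  18  17 239]
red [459. 422.] [459 422   1   1   1]
red [ 0.6305 -0.0899  0.3697]
blue [341.9 286.6] [334 279  17  16 204]Traceback (most recent call last):
  File "<stdin>", line 11, in <module>
ValueError: attempt to get argmin of an empty sequence
```

Run:
```python
from h import *
S=[np.load(f"s{i}.npy",allow_pickle=True).item() for i in(1,2)];I=[cv2.imread(f"pics/w{i}.png") for i in(1,2)]
cs=[cam("wrist",s) for s in S];sc=cam("scene");si=cv2.imread("pics/scene0.png")
for col,X in(("red",(.448,-.072,.056)),("blue",(.463,-.145,.056))):
    rs=[]
    for c,m in((cs[0],I[0]),(sc,si)):
        h=cv2.cvtColor(m,cv2.COLOR_BGR2HSV);lo,hi=((0,150,120),(8,255,255)) if col=="red" else ((105,150,100),(125,255,255))
        n,l,st,ce=cv2.connectedComponentsWithStats(cv2.inRange(h,lo,hi))
        d=np.linalg.norm(ce[1:]-proj(c,X),axis=1);d[st[1:,4]<20]=1e9;j=1+d.argmin();rs.append(ray(c,ce[j]))
    print(col,cross(rs).round(4),onz(cs[0],proj(cs[0],cross(rs)),.056).round(4))
out=[]
for c,m in zip(cs,I):
    for X in((.579,-.015,.115),(.596,-.137,.115)):
        u,v=proj(c,X).astype(int);print("crop origin",u-30,v-20);out.append(cv2.resize(m[v-20:v+20,u-30:u+30],(390,260),interpolation=cv2.INTER_CUBIC))
o=np.vstack([np.hstack(out[:2]),np.hstack(out[2:])])
cv2.imwrite("pics/tabs.png",cv2.convertScaleAbs(o,alpha=1.6,beta=20))
```

```text
red [ 0.449  -0.073   0.0494] [ 0.4519 -0.073   0.056 ]
blue [ 0.4631 -0.1441  0.0507] [ 0.4653 -0.1433  0.056 ]
crop origin 219 165
crop origin 337 174
crop origin 207 266
crop origin 343 275
```

View pics/tabs.png

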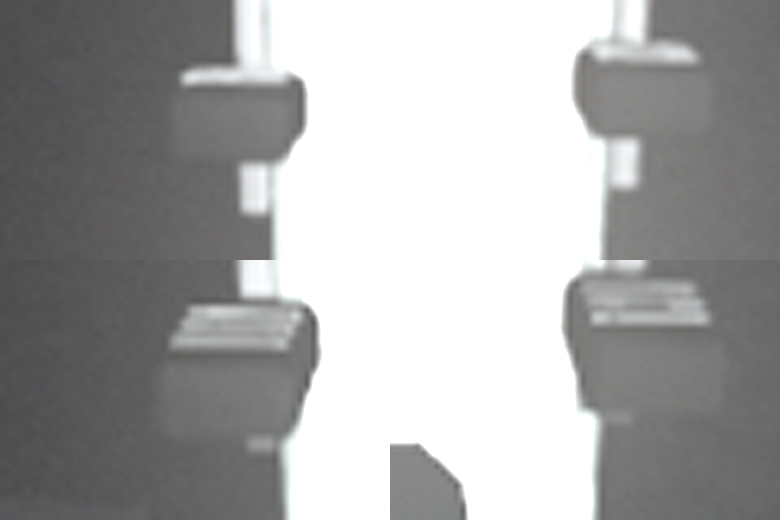

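All four tab crops are clear, showing the rear ribbed face and the top face. The top-rear edge midpoints are at left (232,85) and (221,350), and right (651,62) and (652,327).

Run:
```python
from h import *
S=[np.load(f"s{i}.npy",allow_pickle=True).item() for i in(1,2)];cs=[cam("wrist",s) for s in S]
px={"L":[(219+232/6.5,165+85/6.5),(207+221/6.5,266+90/6.5)],"R":[(337+261/6.5,174+62/6.5),(343+262/6.5,275+67/6.5)]}
Z={}
for k,p in px.items():
    X=cross([ray(c,q) for c,q in zip(cs,p)]);Z[k]=X;print(k,X.round(4),[onz(c,q,.127).round(4) for c,q in zip(cs,p)])
b,r=np.array([.4653,-.1433]),np.array([.4519,-.073])
yaw=np.arctan2(-(r-b)[0],(r-b)[1]);M=np.array([[np.cos(yaw),-np.sin(yaw)],[np.sin(yaw),np.cos(yaw)]]);o=(b+r)/2+M@[.078,0]
print("yaw",yaw,o)
for k,X in Z.items():
    bb=M.T@(X[:2]-o);print(k,"balance",bb.round(4))
s=S[1];Rm=R.from_quat(np.array(s["tcp_rot"])[[1,2,3,0]]).as_matrix();print("tool x yaw",np.arctan2(Rm[1,0],Rm[0,0]))
for k,X in Z.items():
    e=np.array([*(M@((M.T@(X[:2]-o))+[.026,0])),0])+[*o,.109];print(k,"target",e.round(4),"tool delta",(Rm.T@(e-s["position"])).round(4))
```

```text
L [ 0.5887 -0.0183  0.1198] [array([ 0.5899, -0.02  ,  0.127 ]), array([ 0.5918, -0.0183,  0.127 ])]
R [ 0.6097 -0.1424  0.1191] [array([ 0.6107, -0.1413,  0.127 ]), array([ 0.6127, -0.1399,  0.127 ])]
yaw 0.1883522328025549 [ 0.5352205  -0.09354524]
L balance [0.0666 0.0639]
R balance [ 0.064  -0.0619]
tool x yaw 0.21140212090120614
L target [ 0.6142 -0.0134  0.109 ] tool delta [-0.0358 -0.0652  0.1664]
R target [ 0.6353 -0.1375  0.109 ] tool delta [-0.0413  0.0606  0.1664]
```

```bash
echo '[0,0,0,-0.012,-0.022,0,0,0,0,0,-0.012,-0.022,0,0,0,0,0,-0.012,-0.022,0,0,0,0,0,0,0,0.03,0,0,0,0,0,0,0.03,0,0,0,0,0,0,0.03,0,0,0,0,0,0,0.02,0,0,0,0,0,0,0.02,0,0,0,0,0,0,0.02,0,0,0,0,0,0,0.013,0,0,0,0,0,0,0,0,0,0,0,0,0,0,0]' > path.dat && python3 drive.py path.dat
python3 - <<'E'
from h import *
cv2.imwrite("pics/w3.png",np.hstack([ctrl.camera("wrist")[60:460,120:520],cv2.resize(ctrl.camera("scene")[180:270,270:360],(400,400),interpolation=cv2.INTER_CUBIC)]))
E
```

```text
clock: 4.4
position: [0.6152, -0.0115, 0.1138]
tcp_rot: [0.0, 0.994, 0.106, 0.001]
ft_force: [-0.7, 0.2, -0.1]
opening: 0.003
finger_force: 0.0
```

View pics/w3.png

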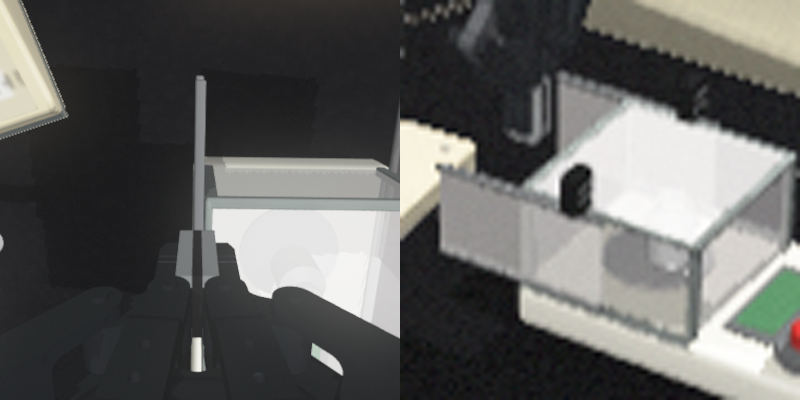

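The left picture shows the closed fingers lined up over the left rail, near (200,250). The right picture shows them just behind the left tab. Next I push the door shut.

```bash
echo '[0,0,0,-0.01,0,0,0,0,0,0,-0.01,0,0,0,0,0,0,-0.01,0,0,0,0,0,0,-0.01,0,0,0]' > path.dat && python3 drive.py path.dat; echo '[0,0,0,-0.01,0,0,0,0,0,0,-0.01,0,0,0,0,0,0,-0.005,0,0,0,0,0,0,0,0,0,0]' > path.dat && python3 drive.py path.dat
```

```text
clock: 4.9
position: [0.5745, -0.02, 0.1128]
tcp_rot: [0.0, 0.994, 0.106, -0.0]
ft_force: [0.1, -0.6, -0.5]
opening: -0.001
finger_force: 0.0
clock: 5.3
position: [0.5505, -0.0252, 0.1127]
tcp_rot: [0.0, 0.994, 0.106, -0.0]
ft_force: [0.7, -0.3, 0.3]
opening: 0.001
finger_force: 0.0
```

```bash
echo '[0,0,0,-0.003,0,0,0,0,0,0,0,0,0,0]' > path.dat && python3 drive.py path.dat; echo '[0,0,0,-0.003,0,0,0,0,0,0,0,0,0,0]' > path.dat && python3 drive.py path.dat;python3 - <<'E'
from h import *
cv2.imwrite("pics/w4.png",np.hstack([ctrl.camera("wrist")[60:460,120:520],cv2.resize(ctrl.camera("scene")[180:270,270:360],(400,400),interpolation=cv2.INTER_CUBIC)]))
E
```

```text
clock: 5.5
position: [0.5483, -0.0255, 0.1126]
tcp_rot: [-0.0, 0.994, 0.106, 0.0]
ft_force: [0.1, 0.2, -0.7]
opening: 0.001
finger_force: 0.0
clock: 5.7
position: [0.5451, -0.0262, 0.1125]
tcp_rot: [0.0, 0.994, 0.106, -0.0]
ft_force: [-0.4, -0.4, 0.4]
opening: -0.0
finger_force: 0.0
```

View pics/w4.png

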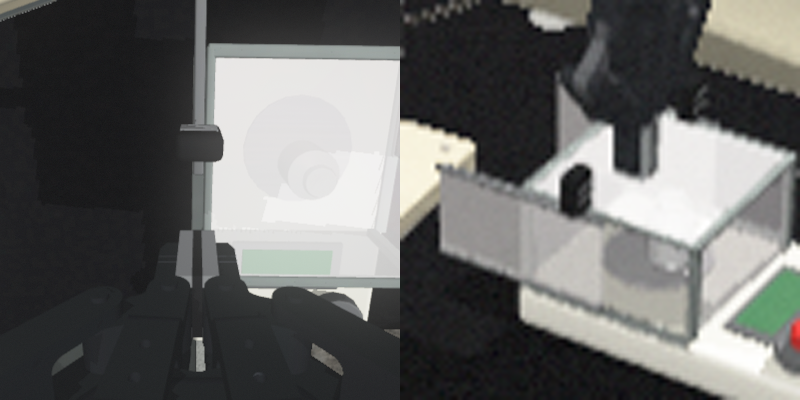

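The picture shows the left tab unmoved at wrist crop (203,143). The fingers went past it and now stand in front of it, at (200,235). I need to check the heights.

Run:
```python
from h import *
s=ctrl.observe();print(s["position"],R.from_quat(np.array(s["tcp_rot"])[[1,2,3,0]]).as_matrix().round(3).tolist())
sc=cam("scene");w=cam("wrist",s)
p=s["position"]
print("TCP in scene",proj(sc,p),"in wrist",proj(w,p))
for z in(.10,.1125,.13,.15):print(z,proj(sc,[p[0],p[1],z]).round(1))
print("tab top-rear in scene",proj(sc,(.590,-.018,.127)),proj(sc,(.590,-.018,.10)))
px=(120+200,60+134)
S=[np.load(f"s{i}.npy",allow_pickle=True).item() for i in(1,2)];cs=[cam("wrist",x) for x in S]
q=[(219+232/6.5,165+85/6.5),(207+221/6.5,266+90/6.5)]
print("tri",cross([ray(c,a) for c,a in zip(cs+[w],q+[px])]).round(4),cross([ray(cs[0],q[0]),ray(w,px)]).round(4),onz(w,px,.127))
si=ctrl.camera("scene")
cv2.imwrite("pics/sc5.png",cv2.resize(si[150:250,270:390],(780,600)[:2] if 0 else (720,600),interpolation=cv2.INTER_CUBIC))
```

```text
[ 0.54537292 -0.02617235  0.11256537] [[0.977, 0.211, 0.0], [0.211, -0.977, -0.0], [0.0, 0.0, -1.0]]
TCP in scene [322.22810327 226.77365885] in wrist [315.77593494 285.04243365]
0.1 [322.1 230.9]
0.1125 [322.2 226.8]
0.13 [322.4 220.9]
0.15 [322.5 214.2]
tab top-rear in scene [307.1998285 216.5026544] [307.16908566 225.40645157]
tri [ 0.5887 -0.0185  0.1203] [ 0.5881 -0.0188  0.1175] [ 0.58961933 -0.01839359  0.127     ]
```

View pics/sc5.png

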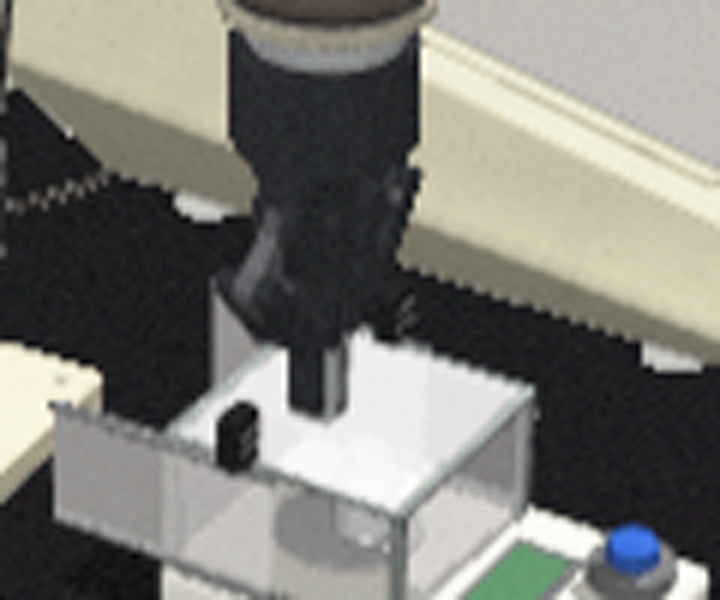

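The fingertip end is at crop (318,415), i.e. full-frame (323,219), while the reported TCP projects to row 227. That puts the tip about 2 cm above where it is reported. I'll check this from the wrist camera alone.

Run:
```python
from h import *
i=ctrl.camera_info("wrist");K,T=i["mtx"],i["hand_eye"]
im=cv2.imread("pics/w4.png");g=cv2.cvtColor(im,cv2.COLOR_BGR2GRAY)[:,:400]
print("col profile",g[222:300:3,186].tolist())
for row in(290,292,294):
    d=T[:3,:3]@np.linalg.solve(K,[317,row,1]);o=T[:3,3]
    for x in(.0,.006,.011):t=(x-o[0])/d[0];print(row,x,(o+t*d).round(4))
s=ctrl.observe();sc=cam("scene");w=cam("wrist",s)
print("tri tip corner",cross([ray(sc,(270+318/6,150+415/6)),ray(w,(317,296))]))
```

```text
col profile [46, 46, 47, 116, 118, 119, 118, 118, 117, 117, 117, 118, 118, 117, 117, 116, 116, 116, 137, 113, 45, 45, 45, 45, 46, 44]
290 0.0 [ 0.      0.0006 -0.0056]
290 0.006 [ 0.006   0.0006 -0.0191]
290 0.011 [ 0.011   0.0006 -0.0304]
292 0.0 [ 0.      0.0006 -0.0078]
292 0.006 [ 0.006   0.0006 -0.0211]
292 0.011 [ 0.011   0.0006 -0.0322]
294 0.0 [ 0.      0.0006 -0.0099]
294 0.006 [ 0.006   0.0006 -0.023 ]
294 0.011 [ 0.011   0.0006 -0.034 ]
tri tip corner [ 0.54758123 -0.02777446  0.13257953]
```

Both views agree that the closed tips end about 20 mm short of the reported TCP. I'll go back behind the tab and descend lower, watching the force.

```bash
echo '[0,0,0,0,0,-0.02,0,0,0,0,0.02,0,0,0,0,0,0,0.02,0,0,0,0,0,0,0.02,0,0,0,0,0,0,0.01,0,0,0,0,0,0,0,0,0.015,0,0,0,0,0,0,0.01,0,0,0,0,0,0,0.005,0,0,0,0,0,0,0,0]' > path.dat && python3 drive.py path.dat; echo '[0,0,0,0,0,0.004,0,0,0,0,0,0,0.004,0,0,0,0,0,0,0,0,0,0,0,-0.01,0,0,0,0,0,0,-0.01,0,0,0,0,0,0,-0.01,0,0,0]' > path.dat && python3 drive.py path.dat
python3 - <<'E'
from h import *
cv2.imwrite("pics/w6.png",np.hstack([ctrl.camera("wrist")[60:460,120:520],cv2.resize(ctrl.camera("scene")[180:270,270:360],(400,400),interpolation=cv2.INTER_CUBIC)]))
E
```

```text
clock: 6.75
position: [0.6128, -0.0117, 0.1018]
tcp_rot: [0.0, 0.994, 0.106, -0.001]
ft_force: [-0.1, -0.3, -0.7]
opening: -0.001
finger_force: 0.0
clock: 7.35
position: [0.5837, -0.0177, 0.0948]
tcp_rot: [-0.0, 0.994, 0.106, 0.0]
ft_force: [0.9, 1.3, -1.1]
opening: -0.004
finger_force: 0.9
```

View pics/w6.png

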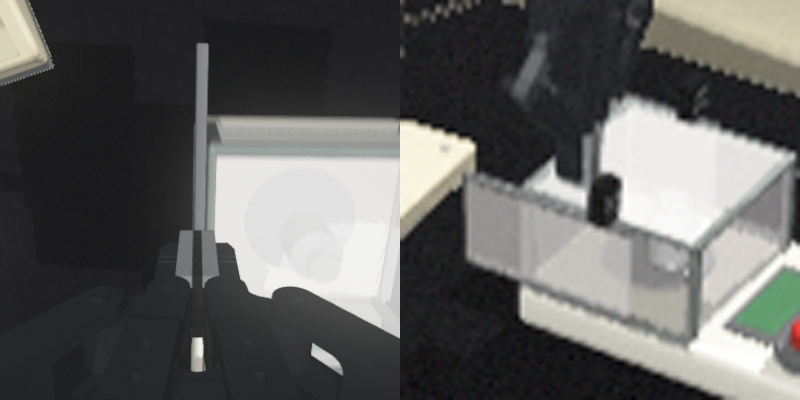

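The door is now moving: its rear end shifted from x=440 to 467 in the right-hand crop. I'll keep pushing.

```bash
echo '[0,0,0,-0.01,0,0,0,0,0,0,-0.01,0,0,0,0,0,0,-0.01,0,0,0,0,0,0,0,0,0,0]' > path.dat && python3 drive.py path.dat;echo '[0,0,0,-0.004,0,0,0,0,0,0,0,0,0,0]' > path.dat && python3 drive.py path.dat;echo '[0,0,0,-0.004,0,0,0,0,0,0,0,0,0,0]' > path.dat && python3 drive.py path.dat;echo '[0,0,0,-0.004,0,0,0,0,0,0,0,0,0,0]' > path.dat && python3 drive.py path.dat
```

```text
clock: 7.85
position: [0.5533, -0.0247, 0.0946]
tcp_rot: [0.0, 0.994, 0.106, -0.001]
ft_force: [-0.3, -0.8, -0.4]
opening: 0.002
finger_force: 0.0
clock: 8.05
position: [0.5508, -0.0252, 0.0946]
tcp_rot: [0.0, 0.994, 0.106, -0.0]
ft_force: [0.6, -0.3, 0.5]
opening: -0.003
finger_force: 0.0
clock: 8.25
position: [0.5469, -0.0259, 0.0945]
tcp_rot: [0.0, 0.994, 0.106, -0.0]
ft_force: [-0.8, 0.3, -0.1]
opening: -0.002
finger_force: 0.0
clock: 8.45
position: [0.5437, -0.0265, 0.0947]
tcp_rot: [-0.0, 0.994, 0.106, 0.001]
ft_force: [3.3, -0.0, -1.1]
opening: 0.003
finger_force: 1.7
```

```bash
for i in 1; do echo '[0,0,0,-0.003,0,0,0,0,0,0,0,0,0,0]' > path.dat && python3 drive.py path.dat; done; echo '[0,0,0,-0.003,0,0,0,0,0,0,0,0,0,0]' > path.dat && python3 drive.py path.dat|head -4
```

```text
clock: 8.65
position: [0.5435, -0.0265, 0.0951]
tcp_rot: [-0.0, 0.994, 0.106, 0.003]
ft_force: [12.7, 2.5, -8.5]
opening: -0.002
finger_force: 6.0
clock: 8.85
position: [0.5434, -0.0266, 0.0956]
tcp_rot: [-0.001, 0.994, 0.106, 0.006]
ft_force: [20.4, 2.8, -14.9]
```

The left door is on its stop at 20 N. Next is the right door.

```bash
echo '[0,0,0,0.02,0,0,0,0,0,0,0,0,-0.025,0,0,0,0,0,0,-0.025,0,0,0,0,0.0105,0.0254,0,0,0,0,0,0.0105,0.0254,0,0,0,0,0,0.0105,0.0254,0,0,0,0,0,0.0105,0.0254,0,0,0,0,0,0.0105,0.0254,0,0,0,0,0,0,0,0.015,0,0,0,0,0,0,0.015,0,0,0,0,0,0,0.01,0,0,0,0,0,0,0,0]' > path.dat && python3 drive.py path.dat;python3 - <<'E'
from h import *
cv2.imwrite("pics/w7.png",np.hstack([ctrl.camera("wrist")[60:460,120:520],cv2.resize(ctrl.camera("scene")[180:270,270:360],(400,400),interpolation=cv2.INTER_CUBIC)]))
E
```

```text
clock: 10.05
position: [0.6332, -0.1353, 0.1024]
tcp_rot: [-0.001, 0.994, 0.107, -0.002]
ft_force: [-0.1, -0.8, -0.6]
opening: 0.002
finger_force: 0.0
```

View pics/w7.png

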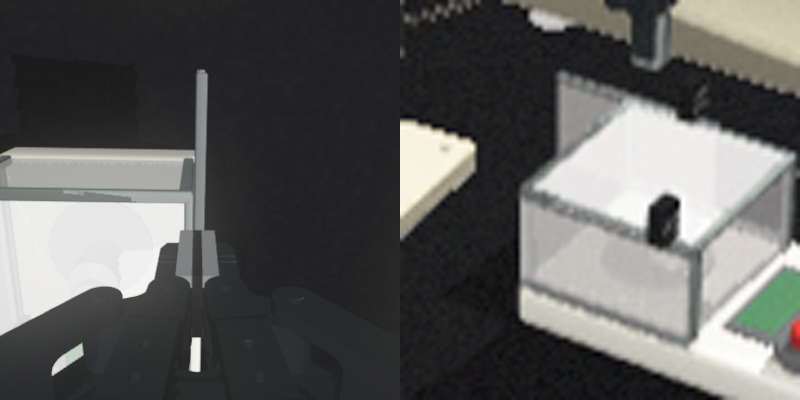

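The left door is flush shut in the right-hand crop, and the fingers stand behind the right tab over its rail.

```bash
echo '[0,0,0,0,0,0.004,0,0,0,0,0,0,0.0035,0,0,0,0,0,0,0,0]' > path.dat && python3 drive.py path.dat;echo '[0,0,0,-0.01,0,0,0,0,0,0,-0.01,0,0,0,0,0,0,-0.01,0,0,0,0,0,0,-0.01,0,0,0,0,0,0,-0.01,0,0,0,0,0,0,0,0,0,0]' > path.dat && python3 drive.py path.dat; echo '[0,0,0,-0.004,0,0,0,0,0,0,-0.004,0,0,0,0,0,0,0,0,0,0]' > path.dat && python3 drive.py path.dat
```

```text
clock: 10.45
position: [0.6349, -0.1366, 0.0968]
tcp_rot: [0.0, 0.994, 0.106, -0.0]
ft_force: [0.9, 0.2, -0.3]
opening: -0.0
finger_force: 0.0
clock: 11.05
position: [0.5845, -0.1483, 0.0973]
tcp_rot: [0.0, 0.994, 0.106, -0.001]
ft_force: [-0.3, -0.3, 0.1]
opening: 0.002
finger_force: 0.0
clock: 11.35
position: [0.5782, -0.1493, 0.0972]
tcp_rot: [0.0, 0.994, 0.106, -0.0]
ft_force: [0.8, 0.1, -0.0]
opening: -0.001
finger_force: 0.0
```

```bash
for i in 1; do echo '[0,0,0,-0.004,0,0,0,0,0,0,-0.004,0,0,0,0,0,0,0,0,0,0]' > path.dat && python3 drive.py path.dat|sed -n '2p;4p'; done; echo '[0,0,0,-0.004,0,0,0,0,0,0,0,0,0,0]' > path.dat && python3 drive.py path.dat|sed -n '2p;4p'; echo '[0,0,0,-0.003,0,0,0,0,0,0,0,0,0,0]' > path.dat && python3 drive.py path.dat|sed -n '2p;4p'
```

```text
position: [0.57, -0.1509, 0.097]
ft_force: [0.5, -0.3, -0.1]
position: [0.5685, -0.151, 0.0974]
ft_force: [7.0, 0.9, -4.9]
position: [0.5681, -0.1511, 0.0978]
ft_force: [15.4, 1.2, -9.2]
```

```bash
echo '[0,0,0,-0.002,0,0,0,0,0,0,0,0,0,0]' > path.dat && python3 drive.py path.dat|sed -n '2p;4p'; echo '[0,0,0,0.02,0,0,0,0,0,0,0,0,-0.03,0,0,0,0,0,0,-0.03,0,0,0,0,0,0,-0.03,0,0,0,0,0,0,0,0,0,0,0,0,0,0,0]' > path.dat && python3 drive.py path.dat
python3 - <<'E'
from h import *
s=ctrl.observe();Rm=R.from_quat(np.array(s["tcp_rot"])[[1,2,3,0]]).as_matrix()
print((Rm.T@(np.array([.4658,-.1435,.080])-s["position"])).round(4))
cv2.imwrite("pics/w8.png",np.hstack([ctrl.camera("wrist")[60:460,120:520],cv2.resize(ctrl.camera("scene")[180:270,270:360],(400,400),interpolation=cv2.INTER_CUBIC)]))
E
```

```text
position: [0.5679, -0.1511, 0.098]
ft_force: [21.3, 2.1, -14.2]
clock: 12.85
position: [0.5813, -0.1484, 0.1874]
tcp_rot: [0.0, 0.994, 0.106, 0.0]
ft_force: [0.1, -0.1, -1.6]
opening: 0.003
finger_force: 0.0
[-0.1119 -0.0292  0.1073]
```

View pics/w8.png

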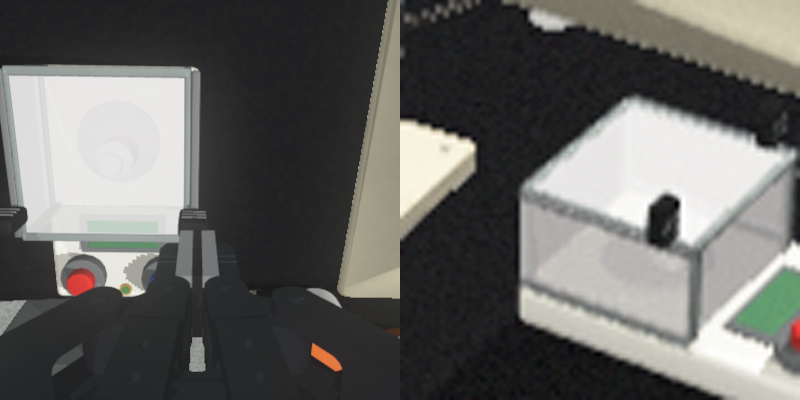

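Both doors look shut and the weight is still standing on the pan. The picture budget is used up, so I'll go by numbers from here, starting with moving above the blue key.

```bash
echo '[0,0,0,-0.028,-0.007,0,0,0,0,0,-0.028,-0.007,0,0,0,0,0,-0.028,-0.007,0,0,0,0,0,-0.028,-0.008,0,0,0,0,0,0,0,0.03,0,0,0,0,0,0,0.03,0,0,0,0,0,0,0.03,0,0,0,0,0,0,0.03,0,0,0,0,0,0,0.015,0,0,0,0,0,0,0,0,0,0,0,0,0,0,0]' > path.dat && python3 drive.py path.dat
python3 - <<'E'
from h import *
m=ctrl.camera("scene");h=cv2.cvtColor(m,cv2.COLOR_BGR2HSV)[200:270,330:400]
for lo,hi in(((105,150,60),(125,255,255)),((0,150,100),(8,255,255))):
    k=cv2.inRange(h,lo,hi);n,l,st,ce=cv2.connectedComponentsWithStats(k);j=1+st[1:,4].argmax();print(st[j]+[330,200,0,0,0],ce[j]+[330,200])
s=ctrl.observe();sc=cam("scene");print(s["position"],[proj(sc,s["position"]+[0,0,d]).round(1).tolist() for d in(0,.02)], proj(sc,(.4658,-.1435,.056)))
E
```

```text
clock: 14.05
position: [0.4652, -0.1434, 0.0517]
tcp_rot: [-0.0, 0.994, 0.106, -0.001]
ft_force: [-0.5, -1.2, 0.4]
opening: -0.007
finger_force: 0.0
[371 237   9   8  57] [375.21052632 240.70175439]
[358 252   9   8  55] [361.96363636 255.12727273]
[ 0.46591049 -0.14357713  0.05241237] [[374.5, 239.9], [375.0, 233.6]] [374.61501192 238.78609283]
```

```bash
echo '[0,0,0,0,0,0.006,0,0,0,0,0,0,0.005,0,0,0,0,0,0,0,0]' > path.dat && python3 drive.py path.dat|sed -n '2p;4p'; for i in 1; do echo '[0,0,0,0,0,0.004,0,0,0,0,0,0,0,0]' > path.dat && python3 drive.py path.dat|sed -n '2p;4p'; done; echo '[0,0,0,0,0,0.003,0,0,0,0,0,0,0,0]' > path.dat && python3 drive.py path.dat|sed -n '2p;4p';echo '[0,0,0,0,0,0.002,0,0,0,0,0,0,0,0]' > path.dat && python3 drive.py path.dat|sed -n '2p;4p'
```

```text
position: [0.4656, -0.1436, 0.0408]
ft_force: [0.2, -0.2, 0.3]
position: [0.4657, -0.1436, 0.0368]
ft_force: [-0.6, 0.0, -0.2]
position: [0.4657, -0.1436, 0.0338]
ft_force: [-0.1, 0.1, 0.2]
position: [0.4657, -0.1436, 0.0319]
ft_force: [-0.0, 0.1, 0.6]
```

```bash
echo '[0,0,0,0,0,0.002,0,0,0,0,0,0,0,0]' > path.dat && python3 drive.py path.dat|sed -n '2p;4p'; echo '[0,0,0,0,0,0.002,0,0,0,0,0,0,0,0]' > path.dat && python3 drive.py path.dat|sed -n '2p;4p';echo '[0,0,0,0,0,0.002,0,0,0,0,0,0,0,0]' > path.dat && python3 drive.py path.dat|sed -n '2p;4p'
```

```text
position: [0.4659, -0.1437, 0.03]
ft_force: [0.6, 0.3, 0.8]
position: [0.466, -0.1436, 0.0281]
ft_force: [0.1, 0.1, 2.8]
position: [0.466, -0.1437, 0.026]
ft_force: [-0.1, -1.3, 2.9]
```

```bash
echo '[0,0,0,0,0,0.002,0,0,0,0,0,0,0,0]' > path.dat && python3 drive.py path.dat|sed -n '2p;4p'; echo '[0,0,0,0,0,0.002,0,0,0,0,0,0,0,0]' > path.dat && python3 drive.py path.dat|sed -n '2p;4p'
```

```text
position: [0.466, -0.1437, 0.0243]
ft_force: [0.0, -0.4, 7.4]
position: [0.4662, -0.1437, 0.0238]
ft_force: [-8.1, 0.7, 31.6]
```

The key is on a hard stop, having travelled about 6 mm since first contact. I'll check the mask, release and retract.

```bash
cat > k.py <<'E'
from h import *
m=ctrl.camera("scene");h=cv2.cvtColor(m,cv2.COLOR_BGR2HSV)[200:270,330:400]
for lo,hi in(((105,150,60),(125,255,255)),((0,150,100),(8,255,255))):
    k=cv2.inRange(h,lo,hi);n,l,st,ce=cv2.connectedComponentsWithStats(k);j=1+st[1:,4].argmax();print(st[j]+[330,200,0,0,0],ce[j]+[330,200])
E
python3 k.py; echo '[0,0,0,0,0,-0.005,0,0,0,0,0,0,-0.01,0,0,0,0,0,0,-0.03,0,0,0,0,0,0,-0.03,0,0,0,0,0,0,-0.03,0,0,0,0,0,0,-0.03,0,0,0,0,0,0,-0.03,0,0,0,0,0.03,0,0,0,0,0,0,0.03,0,0,0,0,0,0,0.03,0,0,0,0,0,0,0,0,0,0,0,0,0,0,0,0,0]' > path.dat && python3 drive.py path.dat; python3 k.py
python3 - <<'E'
from h import *
c=cam("scene");a=cv2.imread("pics/scene0.png");b=ctrl.camera("scene")
d=(cv2.absdiff(a,b).max(2)>60).astype(np.uint8)
n,l,st,ce=cv2.connectedComponentsWithStats(d);print(st[1:][st[1:,4]>15].tolist())
s=ctrl.observe();w=cam("wrist",s);im=ctrl.camera("wrist");S=np.load("s1.npy",allow_pickle=True).item()
cv2.imwrite("pics/w9.png",im)
# tab positions expected when shut, door rail rear end check (dark tab on white) 
M=R.from_euler("z",.196).as_matrix()[:2,:2]
for y in(.0625,-.0625):
    for x in(.006,.062):
        P=[*(np.array([.5357,-.0932])+M@[x,y*.9]),.115];u,v=proj(w,P).round().astype(int);print(y,x,(u,v),im[v-2:v+3,u-2:u+3].mean().round() if 0<=v<480 and 0<=u<640 else None)
E
```

```text
[371 243   9   2  11] [375.09090909 243.54545455]
[358 252   9   8  56] [361.875      255.16071429]
clock: 17.25
position: [0.5533, -0.1243, 0.1866]
tcp_rot: [-0.0, 0.994, 0.107, -0.001]
ft_force: [-1.8, -0.5, -0.6]
opening: 0.001
finger_force: 0.0
[371 237   9   8  59] [375.10169492 240.6779661 ]
[358 252   9   8  59] [361.94915254 255.11864407]
[[323, 0, 158, 179, 7723], [502, 0, 37, 55, 653], [506, 0, 61, 84, 611], [571, 0, 24, 62, 518], [556, 31, 9, 13, 30], [624, 42, 16, 61, 192], [554, 47, 5, 6, 16], [552, 81, 11, 9, 23], [505, 83, 52, 116, 3743], [575, 95, 54, 98, 3529], [557, 173, 1, 16, 16], [305, 196, 17, 18, 160], [502, 209, 11, 22, 152], [306, 217, 7, 12, 74], [279, 219, 18, 24, 339], [325, 223, 8, 14, 83], [586, 250, 6, 18, 50], [404, 277, 87, 129, 2189], [502, 283, 5, 7, 18], [282, 284, 7, 8, 24], [558, 306, 25, 41, 185], [172, 368, 12, 28, 118]]
0.0625 0.006 (np.int64(174), np.int64(244)) 53.0
0.0625 0.062 (np.int64(166), np.int64(155)) 132.0
-0.0625 0.006 (np.int64(350), np.int64(247)) 62.0
-0.0625 0.062 (np.int64(354), np.int64(158)) 143.0
```

Key pressed and released, red untouched, both doors at their shut positions. Two small differences remain near weight_100 and the tweezers; I'll check whether those moved or it is only shading.

Run:
```python
from h import *
a=cv2.cvtColor(cv2.imread("pics/scene0.png"),6);b=cv2.cvtColor(ctrl.camera("scene"),6)
for n,(x,y,w,h) in dict(w100=(274,278,18,26),w500=(286,288,24,36),tweez=(155,340,40,65),jar=(404,210,30,36),amber=(434,194,24,40)).items():
    for g in(a,b):
        k=(g[y:y+h,x:x+w]>60).astype(np.uint8);r=cv2.boundingRect(k);m=cv2.moments(k,True);print(n,r,round(m["m10"]/m["m00"],1),round(m["m01"]/m["m00"],1),g[y:y+h,x:x+w].mean().round(1))
print(a[282:294,280:292].tolist());print(b[282:294,280:292].tolist())
```

```text
w100 (5, 5, 13, 21) 10.6 14.4 80.5
w100 (5, 5, 13, 21) 10.5 14.5 73.2
w500 (0, 0, 19, 33) 9.5 17.8 111.1
w500 (0, 0, 19, 33) 9.5 17.9 107.9
tweez (0, 0, 30, 60) 16.2 29.4 51.2
tweez (0, 0, 30, 60) 16.1 29.2 43.5
jar (4, 4, 22, 29) 14.5 18.0 97.4
jar (4, 4, 22, 29) 14.5 18.0 96.0
amber (2, 4, 18, 28) 9.0 17.8 50.8
amber (2, 4, 18, 28) 8.8 18.4 49.7
[[25, 19, 15, 21, 26, 21, 28, 24, 23, 19, 25, 21], [22, 23, 102, 104, 144, 133, 33, 22, 20, 20, 24, 22], [24, 57, 217, 224, 238, 234, 105, 29, 21, 27, 23, 31], [29, 109, 250, 251, 251, 251, 211, 44, 34, 24, 26, 34], [110, 184, 245, 243, 244, 240, 237, 162, 63, 33, 27, 30], [207, 235, 195, 205, 201, 182, 235, 243, 166, 38, 37, 33], [241, 235, 191, 187, 174, 171, 249, 252, 241, 47, 31, 33], [233, 219, 217, 202, 201, 180, 250, 253, 249, 55, 30, 27], [210, 219, 213, 212, 205, 219, 245, 243, 221, 40, 30, 27], [192, 206, 202, 193, 202, 230, 227, 190, 163, 39, 30, 29], [180, 180, 184, 176, 192, 187, 171, 165, 163, 37, 25, 32], [182, 181, 180, 182, 183, 181, 172, 164, 161, 57, 29, 33]]
[[28, 29, 24, 14, 20, 20, 20, 21, 23, 25, 23, 26], [30, 31, 72, 71, 92, 86, 28, 20, 17, 18, 19, 26], [31, 42, 143, 146, 161, 153, 73, 29, 24, 25, 27, 15], [30, 98, 175, 192, 189, 188, 130, 37, 26, 27, 23, 23], [104, 168, 184, 191, 190, 183, 164, 89, 27, 29, 32, 25], [167, 201, 195, 182, 176, 173, 157, 135, 83, 32, 29, 21], [192, 203, 185, 182, 168, 169, 153, 156, 131, 31, 36, 33], [207, 214, 212, 199, 200, 177, 171, 162, 147, 33, 32, 31], [202, 217, 211, 206, 202, 186, 172, 165, 150, 35, 29, 26], [189, 200, 196, 189, 192, 196, 164, 162, 141, 37, 35, 31], [177, 180, 182, 173, 179, 182, 165, 160, 144, 41, 29, 30], [177, 182, 175, 181, 179, 173, 171, 159, 145, 46, 22, 34]]
```

Only the shading changed, because the arm shadows them; the outlines are identical. I'm handing in.

```bash
python3 -c "
from station import ctrl
print(ctrl.finish_job())"
```

```text
the job is handed in; nothing more can be done
None
```

The job is handed in, with no verdict returned: both doors were pushed to their end stops, then the blue key was pressed to its stop and released; the red key stayed up, the weight was still on the pan when last viewed, and the weights, jar, amber bottle and tweezers show no movement (wash bottle not checked separately), though I viewed 11 pictures, one over the limit of 10.

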